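# Clip the lens cap back onto the camera on the bedside table

## Robot

A 7-joint arm with a two-finger parallel gripper is mounted at the origin on the work surface. World frame = base frame: x ahead of the robot, y to its left, z up, the work surface at z = 0. Lengths are in mm, angles in degrees, forces in N, time in s.
With the tool pointing down it reaches from about 400 to 925 mm from the base axis. Payload 4.1 kg.
Tool frame: the origin (TCP) lies midway between the tips of the shut fingers; the grasp point (between the pads) lies 19 mm behind it; z points along the fingers, y is the direction in which the jaws open and shut (so a half turn about z gives the same grasp; the last joint's range is limited). The gripper opens to 85 mm and grips with 20 to 120 N. Pads are 22 mm wide; open, the fingers measure 114 mm over their backs; the gripper's body (76 mm by 85 mm) begins 54 mm behind the grasp point. The pads swing forward as they close: fully open they stand 13 mm farther back than shut.
Start: joints at [67.265, 22.827, 2.584, 88.041, -1.071, 69.15, -2.905], TCP at [190.758, -621.414, 231.347] pointing down, gripper open.
Joint ranges: [-161.44, 161.44], [-28.35, 127.94], [-78.24, 83.42], [0, 140.83], [-78.03, 258.03], [13.02, 114.36], [-168.23, 168.23]. Speed limits (degrees/s): [147.25, 147.25, 180, 180, 180, 180, 180].

## Interface

Orientations are given as a 3x3 rotation matrix whose columns are the frame's x, y, z axes.
In Python, from bench import telemetry, optics, env gives the robot as it stands.
- The arm moves only by the shell command python3 -m inch 'ROWS' [FORCE]. ROWS is JSON, a list of rows, each an object of numbers: "tx", "ty", "tz": the shift along the tool's x, y, z in mm; "wx", "wy", "wz": the turn, a rotation vector about the tool's x, y, z in degrees; "gripper": the closure in counts, from 0 (fully open) to 255 (shut). In form: [{"tx": .., "ty": .., "tz": .., "wx": .., "wy": .., "wz": .., "gripper": ..}, ...]. A call has 1 to 20 rows; each row shifts and turns the commanded pose from where the row before left it, along the tool's axes as they then stand; what a row does not reach is not made up. A row lasts 1/8 s, in which the tool goes at most 62.5 mm and 10.7 degrees, less where a joint would pass 70% of its speed; a pose out of reach is approached as far as the arm can. A call with a gripper value outside its range is refused whole. The fingers move at their own pace and stop on an object; FORCE is the grip in N (left out, the last holds). Time passes only in rows, so rows that do not move let the fingers close. It gives the time, the measured TCP pose, the force and the opening at its end, in the units of the state.
- telemetry.read_state(): the state, without advancing time (a new reading comes with each control period).
- optics.grab_frame(name): name is "side" or "top"; returns a dict with "frame" (384x512x3 uint8, red, green, blue), "z_map" (384x512 float32, mm along the optical axis (not along the pixel's ray), 0 where there is no reading), "fx", "fy", "cx", "cy" (pixels), "dist_coeffs" ([k1, k2, p1, p2, k3] as OpenCV has them; the pictures are not rectified), "extrinsics" (4x4, takes a point from camera to world coordinates). Camera axes: x right, y down, z forward; pixel columns grow to the right and rows downward; lengths in mm; the calibration is good to about 2 mm. A picture is of the moment at which its call begins.
- env.sign_off(): hands the job in, once; it reports no verdict.
The state is a dict: "time": time; "qpos": joint angles; "dq": joint speeds; "tau": joint torques, N m; "ee_pos": TCP position; "ee_rot": TCP orientation; "contact_force": force on the tool from outside, world axes, zero at the start; "moment": the same for the moment, N m; "gripper_width": finger opening in mm.
Only numpy, scipy, OpenCV 4.12 (cv2) and the standard library are available. Lean on these libraries where they do the work, as an engineer would, in place of code of your own. Each camera call takes 0.05 s, during which the arm holds its last target. There are 200 camera calls.

## Task

Put the lens cap back on the camera that lies on its back on the bedside table: take the larger of the two caps, pinch its two sprung tabs together, set it fully home in the lens rim and let the tabs spring out so that it clips in place. The lens is delicate, so feel for the rim and press lightly (never with more than about 2 kg), and leave everything else where it is.

Things in the scene. Friction and masses are not known exactly. Their poses are not given: they have to be found in the camera images.
- cap: The lens cap to fit: dark grey plastic, 60 to 80 g, lying skirt down, fins up. Origin: centre of the skirt's underside; z up its axis. Round skirt 63.6 mm across, z 0 to 9 mm (lowest 3 mm tapered to 59). Two sprung tabs, at +x and -x, each a fin on top and a catch below, moving as one. Seated, the cap's origin lies 9 mm below the top of the lens rim; any turn about the axis will do.
- cap_flange (a point): Centre of the underside of the cap's flange (cap z 9 mm), the face that comes to rest on the rim. Flange 78 mm across, z 9 to 12 mm. The catches are 12 mm wide, at cap z 2 to 4.5 mm, and stick out through the skirt to 37.5 mm from the axis when free; pinched by more than 6 mm they are inside the skirt.
- cap_fins (a point): Midway between the cap's two grip fins, at mid-height (cap z 22.5 mm). Fins at the cap's +x and -x: 4 mm thick, 18 mm wide along y, cap z 12.5 to 32.5 mm; outer faces 40 mm apart free, 26 mm fully pinched. Squeeze along the cap's x: 1.5 N each to start, 5 N each fully in, then a solid stop. The cap can be carried by its pinched fins.
- tab_a (a joint): Travel of the tab at the cap's +x side towards the axis, in m: 0 free (fully out), 0.007 fully pinched. Clipped in the lens groove the two tabs rest at about 0.0023 each (one more and the other less by up to 0.0014 if the cap is off centre, the mean the same); caught against the inside of the rim their mean is above 0.0045; not in the rim at all, 0.
- tab_b (a joint): The same for the tab at the cap's -x side.
- camera: Camera, black, lying on its back, lens up; it stands firm. Origin: on the table under the lens axis; z up that axis. Body 96 mm (x) by 136 mm (y), 44 mm high; viewfinder hump out to x +68 mm; hand grip at y -52 mm, 68 mm high. Out of the lens tube stands the stiff zoom barrel, 80 mm across, extended by an unmeasured amount: its rim's top is 110 to 138 mm above the table.
- lens_tube (a point): On the lens axis at the top of the fixed tube (86 mm across), 95 mm above the table; the zoom barrel's rim is 15 to 43 mm above this point and does not slide in; pressed, the rim only gives 1 mm per 4 N, 5 mm at most, and springs back. Rim opening 66.4 mm across, 3 mm deep; under it a groove 70.4 mm across, 5.5 mm tall; then bore 66.4 again; glass 14 mm below the rim's top.
- small_cap: The other cap, for the spare lens: the same shape but smaller, flange 58 mm across, 28 mm high; its fins are rigid. It does not fit; leave it. Origin: centre of its underside.
- spare_lens: Spare lens standing upright, black, 68 mm across, 79 mm high; leave it. Origin: centre of its underside.
- battery: Camera battery lying flat, 56 x 38 x 20 mm; leave it. Origin: centre of its underside.
- mug: White mug, 82 mm across, 92 mm high, handle at its +y side; leave it. Origin: centre of its underside.
- clock: White alarm clock, 45 x 85 x 80 mm; leave it. Origin: centre of its underside.
- glasses_case: Brown glasses case, 62 x 160 x 40 mm; leave it. Origin: centre of its underside.
There are look-alikes about, which are no part of the job. Leave any green, purple or turquoise look-alike of the cap alone.

How it is judged (in metres and radians):
On the way:
1. the cap is held up by its pinched tabs, off the table (value of joint each of tab_a, tab_b above 0.0045 m and height (world z) of cap above 0.05 m), for 0.2 s.
At the end, for the whole second after the job is handed in: The larger cap is clipped into the lens rim: both tabs have sprung out into the groove (each between 0.4 and 4.4 mm of pinch), its axis within 3 mm of the lens axis, tilted less than 0.06 rad, its underside more than 94 mm above the camera's underside, at rest and released (value of joint tab_a between 0.0004 and 0.0044 m and value of joint tab_b between 0.0004 and 0.0044 m and horizontal distance between cap and camera below 0.003 m and z of cap in the frame of camera above 0.094 m and angle between cap's own z axis and vertical below 0.06 rad and contact force between the fingers and cap below 0.2 N and linear speed of cap below 0.01 m/s and angular speed of cap below 0.1 rad/s); the robot touches nothing.
It fails at once if the cap is pressed on the camera with more than 22 N (contact force between cap and camera above 22 N).
It fails at once if the robot itself bumps or presses the camera with more than 22 N (contact force between any of the fingers, the arm and camera above 22 N).
It fails at once if another thing on the table is moved by more than 20 mm (distance of any of small_cap, spare_lens, battery, mug, clock, glasses_case from where it was at the start of the episode above 0.02 m).
It also fails if it takes over 51 s, if anything falls off the work surface, if the arm or the gripper's body presses on something with over 40 N, if the wrist force passes 120 N, or if a joint passes its speed limit or range.

## Working session

There is one attempt and no reset: what is moved stays moved. The work goes in short steps, Python scripts to look and compute and a shell command to move; the robot and the scene stay as the last step left them, time stands still between calls to the robot, and variables do not carry over. Pictures are saved under pics/ and viewed, about 8 in all and at most 12, crops included, and the job is handed in when it is done.

```bash
mkdir -p pics; cat > h.py <<'E'
import numpy as np, cv2
from bench import telemetry, optics, env
def cloud(f):
    h,w=f["z_map"].shape
    K=np.array([[f["fx"],0,f["cx"]],[0,f["fy"],f["cy"]],[0,0,1.]])
    u,v=np.meshgrid(np.arange(w),np.arange(h))
    n=cv2.undistortPoints(np.stack([u,v],-1).reshape(-1,1,2).astype(np.float64),K,np.array(f["dist_coeffs"],float)).reshape(h,w,2)
    z=f["z_map"]; P=np.stack([n[...,0]*z,n[...,1]*z,z],-1)
    T=np.array(f["extrinsics"]); W=P@T[:3,:3].T+T[:3,3]; W[z==0]=np.nan
    return W,n,T
def plane(n,T,u,v,zw):
    d=T[:3,:3]@np.array([*n[int(v),int(u)],1]); return T[:3,3]+d*(zw-T[2,3])/d[2]
E
python3 - <<'E'
from h import *
for k in("top","side"):
    f=optics.grab_frame(k); np.savez(f"{k}0.npz",**{a:np.array(b) for a,b in f.items()})
    cv2.imwrite(f"pics/{k}0.png",f["frame"][...,::-1]); print(k,np.round(f["extrinsics"],2).tolist(),f["fx"],f["dist_coeffs"])
s=telemetry.read_state();print(s)
E
```

```text
top [[0.02, -1.0, 0.06, 425.97], [-1.0, -0.01, 0.01, -9.84], [-0.01, -0.06, -1.0, 1253.14], [0.0, 0.0, 0.0, 1.0]] 395.12619194767177 [0.0360557 0.        0.        0.        0.       ]
side [[-0.96, -0.19, 0.21, 201.31], [-0.28, 0.57, -0.77, 1066.35], [0.02, -0.8, -0.6, 897.47], [0.0, 0.0, 0.0, 1.0]] 420.1378544825992 [-0.11826546  0.          0.          0.          0.        ]
{'time': 0.1, 'qpos': array([67.26683584, 22.86827081,  2.58030256, 88.10607786, -1.07026635,
       69.15176917, -2.90549783]), 'dq': array([-0.04798724, -0.07523283, -0.01416771, -0.1158483 ,  0.0177779 ,
       -0.02772016, -0.04258598]), 'tau': array([ 4.22403042e-03, -4.76259613e+01,  1.37050308e+00, -2.54946470e+01,
        1.19814172e-02,  5.06853161e-03, -5.22770989e-06]), 'ee_pos': array([ 190.5528398 , -620.84371472,  230.3675074 ]), 'ee_rot': array([[ 9.55961095e-01,  2.93492681e-01, -6.56173366e-04],
       [ 2.93493380e-01, -9.55959673e-01,  1.65486311e-03],
       [-1.41585065e-04, -1.77456729e-03, -9.99998415e-01]]), 'contact_force': array([-0.25062209,  0.00952771,  0.03075313]), 'moment': array([ 0.066975  ,  0.00688367, -0.02304129]), 'gripper_width': 85.36905502433069}
```

View pics/top0.png

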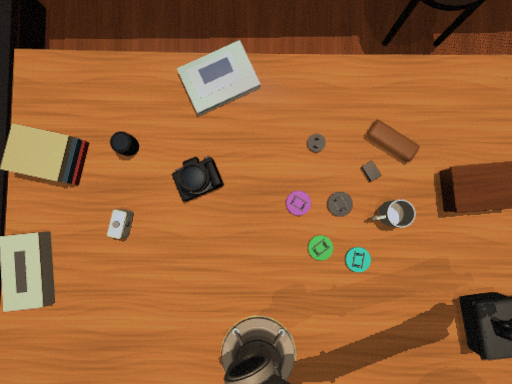

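View pics/side0.png

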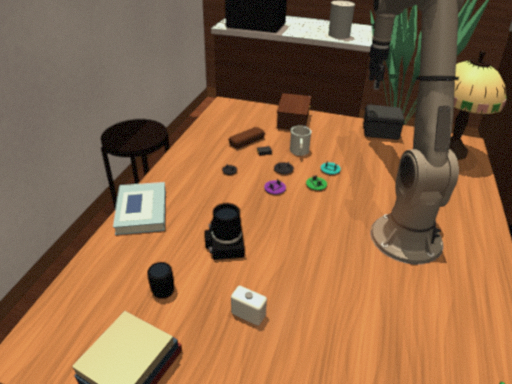

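Top view: the large dark grey cap is at about (340,204), the small one at (316,143), the camera lens at about (198,178), and the mug at (398,213). Next I'll measure the cap and lens, and enlarge a crop of the cap to see the fins.

```bash
python3 - <<'E'
from h import *
f=dict(np.load("top0.npz")); W,n,T=cloud(f); hsv=cv2.cvtColor(f["frame"],cv2.COLOR_RGB2HSV)
def rep(name,u0,u1,v0,v1,zlo,zhi):
    s=W[v0:v1,u0:u1].reshape(-1,3); m=(s[:,2]>zlo)&(s[:,2]<zhi); p=s[m]
    (c,sz,a)=cv2.minAreaRect(p[:,:2].astype(np.float32)); cc,r=cv2.minEnclosingCircle(p[:,:2].astype(np.float32))
    print(name,m.sum(),"mean",p.mean(0).round(1),"zmax",p[:,2].max().round(1),"rect",np.round(c,1),np.round(sz,1),round(a,1),"circ",np.round(cc,1),round(r,1))
print("table z",np.nanmedian(W[225:240,200:300,2]))
rep("cap flange",322,358,186,222,6,50); rep("cap fins",328,352,192,216,20,50)
rep("small",303,329,130,156,6,50)
rep("rim",170,225,150,205,102,160); rep("body",165,230,145,210,25,160)
s=W[155:200,175:222,2]; print(np.nanpercentile(s,[50,80,90,95,99]).round(1))
# dark (grey) mask by saturation
m=((hsv[...,1]<90)&(hsv[...,2]<120)).astype(np.uint8)[186:222,322:358]
M=cv2.moments(m,True); u,v=322+M["m10"]/M["m00"],186+M["m01"]/M["m00"]; print("cap px",u,v,M["m00"],plane(n,T,round(u),round(v),12).round(1))
a=cv2.resize(f["frame"][184:224,320:360],(400,400),interpolation=cv2.INTER_CUBIC)
b=cv2.resize(f["frame"][150:206,170:226],(400,400),interpolation=cv2.INTER_CUBIC)
cv2.imwrite("pics/crop.png",np.clip(np.hstack([a,b])[...,::-1].astype(float)*1.8,0,255).astype(np.uint8))
g=W[188:220:2,326:356:1,2]; print(np.round(g).astype(int))
E
```

```text
table z 0.788804640304761
cap flange 496 mean [ 463.7 -248.8   13.6] zmax 38.3 rect [ 456.1 -247.8] [94.4 95.8] 81.2 circ [ 457.5 -237. ] 59.9
cap fins 21 mean [ 465.  -248.3   31.3] zmax 38.3 rect [ 464.  -248.4] [40.1 16.8] 24.6 circ [ 464.5 -248.6] 20.6
small 263 mean [ 656.  -173.6   13.7] zmax 33.8 rect [ 650.9 -174. ] [54.9 67.5] 87.8 circ [ 649.9 -168.4] 37.0
rim 641 mean [533.2 198.2 120.3] zmax 134.4 rect [532.6 197.2] [78.1 78.1] 1.7 circ [533.4 197.7] 40.6
body 1528 mean [532.6 191.   83.2] zmax 134.4 rect [542.4 200.5] [117.2 138.8] 23.3 circ [533.2 194.9] 80.3
[ 48.4 116.4 121.6 129.1 131.5]
cap px 339.5258426966292 203.65393258426965 445.0 [ 463.8 -249.2   12. ]
[[                   2                   -3                    3
                     4                    0                    0
                     5                    2                    0
                     2                    4                   -1
                     2                    3                    2
                     2                   -1                   -1
                    -2   
[... 9362 characters left out ...]
         3                    0                    0
                     1                   -5                    1
                     4                    4                   -3
                    -2                    0                    2
                    -1                   -4                    1
                    -1                    3                    3
                     6                   -4                   -1
                     1                    0                    1
                    -2                    3                    1
                    -3                    0                   -2]]<stdin>:18: RuntimeWarning: invalid value encountered in cast
```

View pics/crop.png

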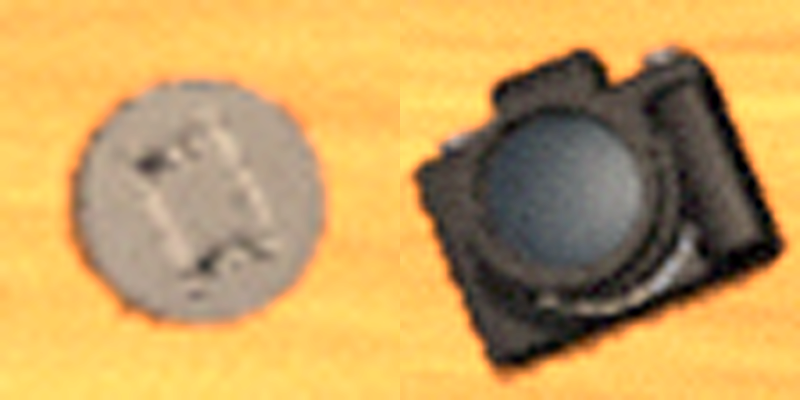

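The crop shows the cap with its fins at upper left and lower right of centre, and the jaw axis at about 27° in world. The cap centre is about (464,-249) and the lens about (533,198). Moving over the cap.

```bash
python3 -m inch '[{"tx":37,"ty":-27.5,"gripper":0},{"tx":37,"ty":-27.5},{"tx":37,"ty":-27.5},{"tx":37,"ty":-27.5},{"tx":37,"ty":-27.5},{"tx":37,"ty":-27.5},{"tx":37,"ty":-27.5},{"tx":37,"ty":-27.5},{"tx":37,"ty":-27.5},{"tx":37,"ty":-27.5}]' 25 && python3 -m inch '[{"wz":-10},{"wz":-10},{"wz":-10},{"wz":-10},{"wz":-10},{"wz":-10},{"wz":-10},{"wz":-10},{"wz":-10},{"wz":-10},{}]'
python3 - <<'E'
from h import *
f=dict(np.load("top0.npz")); W,n,T=cloud(f)
s=W[150:206,170:226].reshape(-1,3); s=s[np.isfinite(s[:,0])]
p=s[s[:,2]>105]
r=np.hypot(*(p[:,:2]-[533,197.7]).T)
for a,b in((0,15),(15,30),(30,33),(33,35),(35,37),(37,39),(39,42)): q=p[(r>=a)&(r<b)]; print(a,b,len(q),q[:,2].mean().round(1),np.median(q[:,2]).round(1))
q=p[p[:,2]>122]; M=np.c_[2*q[:,:2],np.ones(len(q))]
c,rr=cv2.minEnclosingCircle(q[:,:2].astype(np.float32)); print(c,rr)
E
```

```text
0 15 84 117.0 116.8
15 30 251 116.0 116.1
30 33 55 115.6 114.8
33 35 79 125.4 127.7
35 37 59 128.6 129.1
37 39 52 129.5 129.4
39 42 61 124.6 126.9
(533.220458984375, 197.99278259277344) 40.506507873535156validation failed for argument at $[0]...
```

The rim is at about z 129.5 and its centre at (533.2,198). The move was refused, so I'll try rows with all the keys.

```bash
python3 -m inch '[{"tx":37,"ty":-27.5,"tz":0,"wx":0,"wy":0,"wz":0,"gripper":0},{"tx":37,"ty":-27.5,"tz":0,"wx":0,"wy":0,"wz":0,"gripper":0},{"tx":37,"ty":-27.5,"tz":0,"wx":0,"wy":0,"wz":0,"gripper":0},{"tx":37,"ty":-27.5,"tz":0,"wx":0,"wy":0,"wz":0,"gripper":0},{"tx":37,"ty":-27.5,"tz":0,"wx":0,"wy":0,"wz":0,"gripper":0},{"tx":37,"ty":-27.5,"tz":0,"wx":0,"wy":0,"wz":0,"gripper":0},{"tx":37,"ty":-27.5,"tz":0,"wx":0,"wy":0,"wz":0,"gripper":0},{"tx":37,"ty":-27.5,"tz":0,"wx":0,"wy":0,"wz":0,"gripper":0},{"tx":37,"ty":-27.5,"tz":0,"wx":0,"wy":0,"wz":0,"gripper":0},{"tx":37,"ty":-27.5,"tz":0,"wx":0,"wy":0,"wz":0,"gripper":0}]' 25
```

```text
time: 1.35
ee_pos: [464.2, -248.6, 231.0]
ee_rot: [[0.956, 0.293, -0.0], [0.293, -0.956, 0.0], [-0.0, -0.0, -1.0]]
contact_force: [0.5, -0.3, 0.3]
gripper_width: 85.5
```

```bash
python3 -m inch '[{"tx":0,"ty":0,"tz":16,"wx":0,"wy":0,"wz":-10,"gripper":0},{"tx":0,"ty":0,"tz":16,"wx":0,"wy":0,"wz":-10,"gripper":0},{"tx":0,"ty":0,"tz":16,"wx":0,"wy":0,"wz":-10,"gripper":0},{"tx":0,"ty":0,"tz":16,"wx":0,"wy":0,"wz":-10,"gripper":0},{"tx":0,"ty":0,"tz":16,"wx":0,"wy":0,"wz":-10,"gripper":0},{"tx":0,"ty":0,"tz":16,"wx":0,"wy":0,"wz":-10,"gripper":0},{"tx":0,"ty":0,"tz":16,"wx":0,"wy":0,"wz":-10,"gripper":0},{"tx":0,"ty":0,"tz":16,"wx":0,"wy":0,"wz":-10,"gripper":0},{"tx":0,"ty":0,"tz":16,"wx":0,"wy":0,"wz":-10,"gripper":0},{"tx":0,"ty":0,"tz":16,"wx":0,"wy":0,"wz":-10,"gripper":0},{"tx":0,"ty":0,"tz":0,"wx":0,"wy":0,"wz":0,"gripper":0}]'
```

```text
time: 2.72
ee_pos: [462.3, -249.4, 69.9]
ee_rot: [[-0.453, 0.891, -0.003], [0.891, 0.453, 0.002], [0.003, -0.002, -1.0]]
contact_force: [0.4, 0.0, -0.7]
gripper_width: 85.6
```

```bash
python3 -m inch '[{"tx":0,"ty":0,"tz":20,"wx":0,"wy":0,"wz":0,"gripper":0},{"tx":0,"ty":0,"tz":20,"wx":0,"wy":0,"wz":0,"gripper":0},{"tx":0,"ty":0,"tz":14,"wx":0,"wy":0,"wz":0,"gripper":0},{"tx":0,"ty":0,"tz":0,"wx":0,"wy":0,"wz":0,"gripper":0},{"tx":0,"ty":0,"tz":0,"wx":0,"wy":0,"wz":0,"gripper":0}]'
python3 - <<'E'
from h import *
f=optics.grab_frame("side"); g=optics.grab_frame("top")
a=cv2.resize(f["frame"][130:210,240:340],(500,400)); b=cv2.resize(g["frame"][180:228,318:354],(300,400))
cv2.imwrite("pics/pre.png",np.clip(np.hstack([a,b])[...,::-1]*1.6,0,255).astype(np.uint8))
E
```

```text
time: 3.35
ee_pos: [464.4, -250.2, 18.0]
ee_rot: [[-0.455, 0.891, 0.001], [0.891, 0.455, -0.001], [-0.001, 0.001, -1.0]]
contact_force: [0.4, -1.0, 0.9]
gripper_width: 85.3
```

View pics/pre.png

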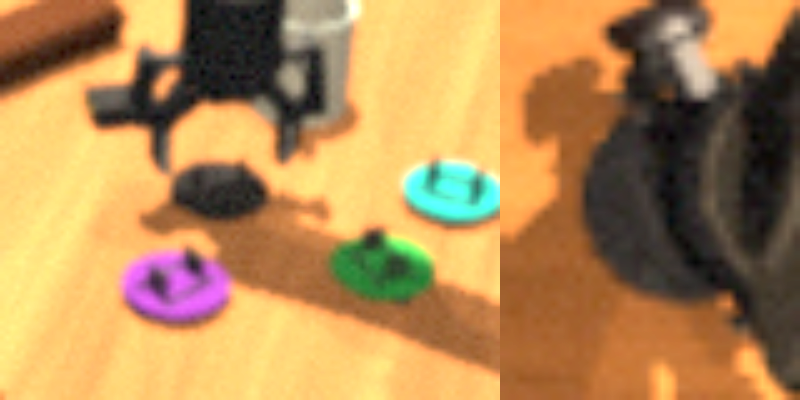

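Side crop: the fingertips straddle the grey cap at (215,190), and nothing is in the way. Lowering 3 mm and closing.

```bash
python3 -m inch '[{"tx":1,"ty":0.5,"tz":3,"wx":0,"wy":0,"wz":0,"gripper":80},{"tx":0,"ty":0,"tz":0,"wx":0,"wy":0,"wz":0,"gripper":120},{"tx":0,"ty":0,"tz":0,"wx":0,"wy":0,"wz":0,"gripper":150},{"tx":0,"ty":0,"tz":0,"wx":0,"wy":0,"wz":0,"gripper":255},{"tx":0,"ty":0,"tz":0,"wx":0,"wy":0,"wz":0,"gripper":255},{"tx":0,"ty":0,"tz":0,"wx":0,"wy":0,"wz":0,"gripper":255},{"tx":0,"ty":0,"tz":0,"wx":0,"wy":0,"wz":0,"gripper":255},{"tx":0,"ty":0,"tz":0,"wx":0,"wy":0,"wz":0,"gripper":255}]' 25
```

```text
time: 4.45
ee_pos: [464.0, -249.0, 15.2]
ee_rot: [[-0.455, 0.891, 0.0], [0.891, 0.455, -0.001], [-0.001, -0.0, -1.0]]
contact_force: [-1.6, 1.0, 6.6]
gripper_width: 24.1
```

```bash
python3 -m inch '[{"tx":0,"ty":0,"tz":-5,"wx":0,"wy":0,"wz":0,"gripper":255},{"tx":0,"ty":0,"tz":-15,"wx":0,"wy":0,"wz":0,"gripper":255},{"tx":0,"ty":0,"tz":-25,"wx":0,"wy":0,"wz":0,"gripper":255},{"tx":0,"ty":0,"tz":-25,"wx":0,"wy":0,"wz":0,"gripper":255},{"tx":0,"ty":0,"tz":-25,"wx":0,"wy":0,"wz":0,"gripper":255},{"tx":0,"ty":0,"tz":-25,"wx":0,"wy":0,"wz":0,"gripper":255},{"tx":0,"ty":0,"tz":-25,"wx":0,"wy":0,"wz":0,"gripper":255},{"tx":0,"ty":0,"tz":-25,"wx":0,"wy":0,"wz":0,"gripper":255},{"tx":0,"ty":0,"tz":-15,"wx":0,"wy":0,"wz":0,"gripper":255},{"tx":0,"ty":0,"tz":0,"wx":0,"wy":0,"wz":0,"gripper":255},{"tx":0,"ty":0,"tz":0,"wx":0,"wy":0,"wz":0,"gripper":255}]'
```

```text
time: 5.82
ee_pos: [463.0, -248.6, 198.5]
ee_rot: [[-0.455, 0.89, -0.002], [0.89, 0.455, 0.001], [0.001, -0.001, -1.0]]
contact_force: [-1.0, -0.3, -0.3]
gripper_width: 24.3
```

```bash
python3 -m inch '[{"tx":18.5,"ty":13.5,"tz":0,"wx":0,"wy":0,"wz":0,"gripper":255},{"tx":36.5,"ty":26.5,"tz":0,"wx":0,"wy":0,"wz":0,"gripper":255},{"tx":36.5,"ty":26.5,"tz":0,"wx":0,"wy":0,"wz":0,"gripper":255},{"tx":36.5,"ty":26.5,"tz":0,"wx":0,"wy":0,"wz":0,"gripper":255},{"tx":36.5,"ty":26.5,"tz":0,"wx":0,"wy":0,"wz":0,"gripper":255},{"tx":36.5,"ty":26.5,"tz":0,"wx":0,"wy":0,"wz":0,"gripper":255},{"tx":36.5,"ty":26.5,"tz":0,"wx":0,"wy":0,"wz":0,"gripper":255},{"tx":36.5,"ty":26.5,"tz":0,"wx":0,"wy":0,"wz":0,"gripper":255},{"tx":36.5,"ty":26.5,"tz":0,"wx":0,"wy":0,"wz":0,"gripper":255},{"tx":36.5,"ty":26.5,"tz":0,"wx":0,"wy":0,"wz":0,"gripper":255},{"tx":18.5,"ty":13.5,"tz":0,"wx":0,"wy":0,"wz":0,"gripper":255},{"tx":0,"ty":0,"tz":0,"wx":0,"wy":0,"wz":0,"gripper":255},{"tx":0,"ty":0,"tz":0,"wx":0,"wy":0,"wz":0,"gripper":255},{"tx":0,"ty":0,"tz":0,"wx":0,"wy":0,"wz":0,"gripper":255}]'
python3 - <<'E'
from h import *
d={}
for k in("side","top"):
    f=optics.grab_frame(k); np.savez(f"{k}1.npz",**{a:np.array(b) for a,b in f.items()}); d[k]=f
s=telemetry.read_state(); print(s["time"],s["ee_pos"],s["contact_force"],s["qpos"].round(0))
a=cv2.resize(d["side"]["frame"][130:270,170:290],(480,560),interpolation=cv2.INTER_CUBIC); b=cv2.resize(d["top"]["frame"][140:210,165:205],(320,560),interpolation=cv2.INTER_CUBIC)
cv2.imwrite("pics/held.png",np.clip(np.hstack([a,b])[...,::-1]*2.,0,255).astype(np.uint8))
for k in("side","top"):
    W,n,T=cloud(d[k]); p=W.reshape(-1,3); v,u=np.mgrid[0:384,0:512].reshape(2,-1)
    m=(np.hypot(p[:,0]-533,p[:,1]-198)<60)&(p[:,2]>150)&(p[:,2]<205)
    print(k,m.sum())
    for z in range(150,205,5):
        q=p[m&(p[:,2]>=z)&(p[:,2]<z+5)]
        if len(q)>8: print(z,len(q),q[:,:2].min(0).round(),q[:,:2].max(0).round())
E
```

```text
time: 7.58
ee_pos: [533.9, 195.6, 198.8]
ee_rot: [[-0.453, 0.892, -0.001], [0.892, 0.453, -0.001], [-0.001, -0.001, -1.0]]
contact_force: [-0.5, 0.6, 0.6]
gripper_width: 24.0
7.675 [533.97036299 196.11563021 199.13407838] [-0.59494854 -0.86427123 -1.12436413] [  9.  20. -42. 101.  15.  65. -11.]
side 321
190 148 [496. 162.] [572. 235.]
195 160 [497. 161.] [572. 235.]
top 174
190 43 [509. 160.] [568. 185.]
195 122 [511. 159.] [571. 190.]
200 9 [522. 159.] [564. 186.]
```

View pics/held.png

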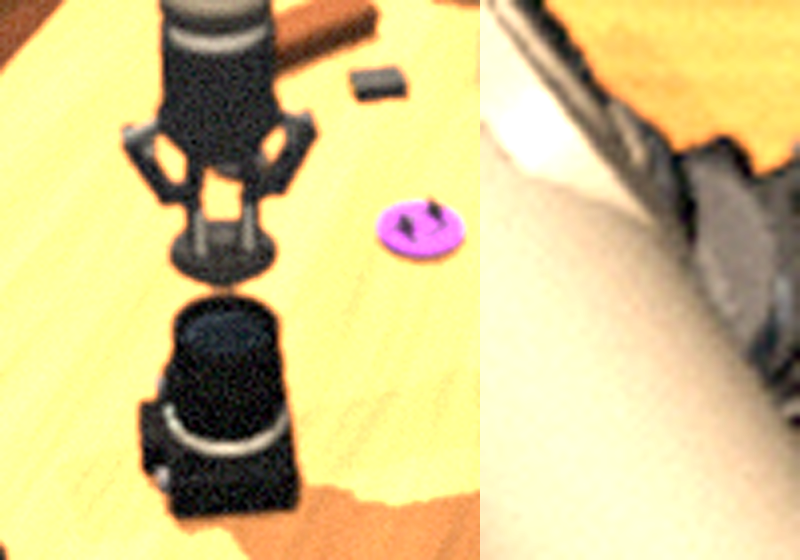

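Side crop: the cap (220,250) is held level by its pinched fins, just above the lens rim (225,320). Now I'll get the relative offset by casting both outlines onto their planes.

```bash
cat > off.py <<'E'
from h import *
def circ(f,z,c,lo,hi,R,box=None):
    W,n,T=cloud(f); m=(np.hypot(W[...,0]-c[0],W[...,1]-c[1])<R+6)&(W[...,2]>lo)&(W[...,2]<hi)
    m=cv2.morphologyEx(m.astype(np.uint8),cv2.MORPH_CLOSE,np.ones((3,3)))
    m=cv2.morphologyEx(m,cv2.MORPH_OPEN,np.ones((2,2)))
    v,u=np.nonzero(m); d=np.c_[n[v,u],np.ones(len(v))]@T[:3,:3].T
    P=T[:3,3]+d*((z-T[2,3])/d[:,2])[:,None]
    q=P[:,:2].astype(np.float32); cc,r=cv2.minEnclosingCircle(q); h=cv2.convexHull(q); e=cv2.fitEllipse(h)
    print(len(v),"encl",np.round(cc,1),round(r,1),"ell",np.round(e[0],1),np.round(e[1],1),"box",((q.min(0)+q.max(0))/2).round(1),(q.max(0)-q.min(0)).round(1))
E
python3 - <<'E'
from off import *
L=lambda k:dict(np.load(k+".npz"))
print("rim side");circ(L("side0"),129.5,(533.2,198),123,138,40)
print("rim side1");circ(L("side1"),129.5,(533.2,198),123,138,40)
print("rim top");circ(L("top0"),129.5,(533.2,198),122,138,40)
print("flange side1");circ(L("side1"),194.5,(534,197),187,202,39)
W,n,T=cloud(L("side0")); p=W.reshape(-1,3); r=np.hypot(p[:,0]-533.2,p[:,1]-198); q=p[(r>34.5)&(r<39)&(p[:,2]>115)&(p[:,2]<140)]; print("rim z side",len(q),np.median(q[:,2]))
E
```

```text
rim side
180 encl [528.4 205.2] 42.4 ell [528.1 205.2] [79.7 85. ] box [528.1 205.4] [79.6 83.4]
rim side1
187 encl [528.7 205.8] 42.8 ell [527.7 205. ] [78.8 85.4] box [528.1 206.1] [79.6 84.7]
rim top
211 encl [529.8 194.6] 40.5 ell [529.8 194. ] [78.6 80. ] box [529.6 194.2] [77.6 77.7]
flange side1
311 encl [529.4 201.4] 39.4 ell [529.8 201.2] [76.1 78.7] box [529.4 201.8] [77.4 77.1]
rim z side 154 125.77403681641539
```

The 2x2 opening shifts the mask by a pixel, so I'll drop it. I'll fit a fixed-radius circle to the far half of each outline, which leaves out the barrel wall.

```bash
cat > off.py <<'E'
from h import *
from scipy.optimize import least_squares
def circ(f,z,c,lo,hi,R):
    W,n,T=cloud(f); m=(np.hypot(W[...,0]-c[0],W[...,1]-c[1])<R+8)&(W[...,2]>lo)&(W[...,2]<hi)
    m=cv2.medianBlur(cv2.morphologyEx(m.astype(np.uint8),cv2.MORPH_CLOSE,np.ones((3,3))),3)
    v,u=np.nonzero(m); d=np.c_[n[v,u],np.ones(len(v))]@T[:3,:3].T
    P=(T[:3,3]+d*((z-T[2,3])/d[:,2])[:,None])[:,:2]
    h=cv2.convexHull(P.astype(np.float32))[:,0]
    away=(np.array(c)-T[:2,3]); away/=np.linalg.norm(away)
    s=h[(h-np.array(c))@away>-5] if abs(T[2,2])<.9 else h
    r=least_squares(lambda x:np.hypot(*(s-x[:2]).T)-(R-1.),c,loss="soft_l1"); print(len(v),len(s),r.x.round(1),"rms",np.sqrt(np.mean(r.fun**2)).round(2)); return r.x
E
python3 - <<'E'
from off import *
L=lambda k:dict(np.load(k+".npz"))
print("rim top",end=' ');circ(L("top0"),129.5,(533.2,198),122,140,40)
for zz in (128,130): print("rim side",zz,end=' ');circ(L("side0"),zz,(533.2,198),120,140,40);circ(L("side1"),zz,(533.2,198),120,140,40)
print("flange side1",end=' ');circ(L("side1"),196,(534,197),186,204,39)
print("cap top0",end=' ');circ(L("top0"),12,(464,-249),7,40,39)
print(telemetry.read_state()["ee_pos"])
E
```

```text
rim top 209 39 [532.9 197.3] rms 0.84
rim side 128 223 16 [533.9 196.6] rms 0.34
229 16 [533.9 196.6] rms 0.34
rim side 130 223 15 [533. 199.] rms 0.32
229 15 [533. 199.] rms 0.32
flange side1 314 11 [533.7 198.4] rms 0.66
cap top0 489 34 [ 464.1 -249. ] rms 0.52
[533.97036299 196.11563021 199.13407838]
```

```bash
python3 -m inch '[{"tx":1,"ty":-0.2,"tz":15,"wx":0,"wy":0,"wz":0,"gripper":255},{"tx":0,"ty":0,"tz":20,"wx":0,"wy":0,"wz":0,"gripper":255},{"tx":0,"ty":0,"tz":15,"wx":0,"wy":0,"wz":0,"gripper":255},{"tx":0,"ty":0,"tz":0,"wx":0,"wy":0,"wz":0,"gripper":255},{"tx":0,"ty":0,"tz":0,"wx":0,"wy":0,"wz":0,"gripper":255},{"tx":0,"ty":0,"tz":0,"wx":0,"wy":0,"wz":0,"gripper":255}]'
python3 - <<'E'
from off import *
f=optics.grab_frame("side"); s=telemetry.read_state();print(s["ee_pos"].round(2),s["contact_force"].round(2),s["moment"].round(2))
z=s["ee_pos"][2]-3.2
circ(f,z,s["ee_pos"][:2],z-8,z+9,39)
cv2.imwrite("pics/near.png",np.clip(cv2.resize(f["frame"][165:240,195:265],(560,600),interpolation=cv2.INTER_CUBIC)[...,::-1]*2.5,0,255).astype(np.uint8))
E
```

```text
time: 8.43
ee_pos: [533.7, 198.6, 149.9]
ee_rot: [[-0.455, 0.89, 0.001], [0.89, 0.455, 0.0], [-0.0, 0.001, -1.0]]
contact_force: [-0.4, 0.0, -0.5]
gripper_width: 24.5
[533.69 198.54 149.95] [ 0.32  0.83 -0.64] [0.02 0.01 0.03]
313 12 [533.7 200.8] rms 0.55
```

View pics/near.png

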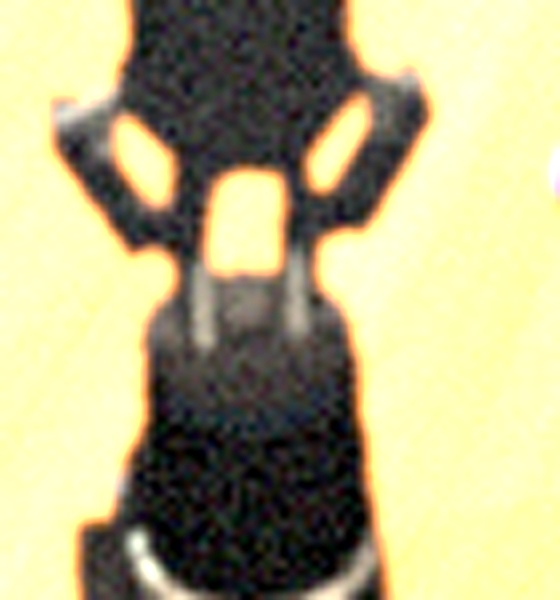

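The cap sits just above the rim, nearly concentric. Lowering slowly, with a small shift.

```bash
python3 -m inch '[{"tx":-0.8,"ty":-0.9,"tz":2,"wx":0,"wy":0,"wz":0,"gripper":255},{"tx":0,"ty":0,"tz":2,"wx":0,"wy":0,"wz":0,"gripper":255},{"tx":0,"ty":0,"tz":1,"wx":0,"wy":0,"wz":0,"gripper":255},{"tx":0,"ty":0,"tz":0,"wx":0,"wy":0,"wz":0,"gripper":255},{"tx":0,"ty":0,"tz":0,"wx":0,"wy":0,"wz":0,"gripper":255}]'; python3 -m inch '[{"tx":0,"ty":0,"tz":1,"wx":0,"wy":0,"wz":0,"gripper":255},{"tx":0,"ty":0,"tz":1,"wx":0,"wy":0,"wz":0,"gripper":255},{"tx":0,"ty":0,"tz":0,"wx":0,"wy":0,"wz":0,"gripper":255}]'
```

```text
time: 9.1
ee_pos: [532.8, 197.2, 144.3]
ee_rot: [[-0.455, 0.89, 0.0], [0.89, 0.455, -0.0], [-0.0, 0.0, -1.0]]
contact_force: [-0.1, -0.1, -0.2]
gripper_width: 24.5
time: 9.48
ee_pos: [532.7, 197.1, 142.1]
ee_rot: [[-0.455, 0.89, -0.0], [0.89, 0.455, -0.0], [-0.0, -0.0, -1.0]]
contact_force: [-0.1, -0.2, -0.2]
gripper_width: 24.3
```

```bash
python3 -m inch '[{"tx":0,"ty":0,"tz":1,"wx":0,"wy":0,"wz":0,"gripper":255},{"tx":0,"ty":0,"tz":1,"wx":0,"wy":0,"wz":0,"gripper":255},{"tx":0,"ty":0,"tz":0,"wx":0,"wy":0,"wz":0,"gripper":255}]';python3 -m inch '[{"tx":0,"ty":0,"tz":1,"wx":0,"wy":0,"wz":0,"gripper":255},{"tx":0,"ty":0,"tz":0,"wx":0,"wy":0,"wz":0,"gripper":255}]'
```

```text
time: 9.85
ee_pos: [532.7, 197.1, 140.2]
ee_rot: [[-0.455, 0.89, -0.0], [0.89, 0.455, -0.0], [-0.0, -0.0, -1.0]]
contact_force: [0.1, -0.1, -0.9]
gripper_width: 24.3
time: 10.1
ee_pos: [532.7, 197.1, 139.2]
ee_rot: [[-0.455, 0.891, -0.0], [0.891, 0.455, -0.0], [-0.0, -0.0, -1.0]]
contact_force: [0.3, -0.1, -0.7]
gripper_width: 24.2
```

```bash
python3 -m inch '[{"tx":0,"ty":0,"tz":1,"wx":0,"wy":0,"wz":0,"gripper":255},{"tx":0,"ty":0,"tz":1,"wx":0,"wy":0,"wz":0,"gripper":255},{"tx":0,"ty":0,"tz":0,"wx":0,"wy":0,"wz":0,"gripper":255}]';python3 -m inch '[{"tx":0,"ty":0,"tz":1,"wx":0,"wy":0,"wz":0,"gripper":255},{"tx":0,"ty":0,"tz":0,"wx":0,"wy":0,"wz":0,"gripper":255}]'
```

```text
time: 10.48
ee_pos: [532.7, 197.1, 137.2]
ee_rot: [[-0.455, 0.89, -0.0], [0.89, 0.455, -0.0], [-0.0, -0.0, -1.0]]
contact_force: [-0.2, 0.6, 0.7]
gripper_width: 24.4
time: 10.72
ee_pos: [532.8, 197.1, 136.2]
ee_rot: [[-0.455, 0.89, -0.0], [0.89, 0.455, -0.0], [-0.0, -0.0, -1.0]]
contact_force: [0.2, -0.1, -0.3]
gripper_width: 24.1
```

```bash
python3 -m inch '[{"tx":0,"ty":0,"tz":1,"wx":0,"wy":0,"wz":0,"gripper":255},{"tx":0,"ty":0,"tz":0,"wx":0,"wy":0,"wz":0,"gripper":255}]';python3 -m inch '[{"tx":0,"ty":0,"tz":1,"wx":0,"wy":0,"wz":0,"gripper":255},{"tx":0,"ty":0,"tz":0,"wx":0,"wy":0,"wz":0,"gripper":255}]'
```

```text
time: 10.98
ee_pos: [532.7, 197.1, 135.2]
ee_rot: [[-0.455, 0.89, -0.0], [0.89, 0.455, -0.0], [-0.0, -0.0, -1.0]]
contact_force: [-0.5, -1.2, -0.1]
gripper_width: 24.3
time: 11.22
ee_pos: [532.8, 197.2, 134.3]
ee_rot: [[-0.455, 0.89, 0.0], [0.89, 0.455, -0.0], [-0.0, 0.0, -1.0]]
contact_force: [-0.4, 0.3, -0.1]
gripper_width: 24.3
```

```bash
python3 -m inch '[{"tx":0,"ty":0,"tz":1,"wx":0,"wy":0,"wz":0,"gripper":255},{"tx":0,"ty":0,"tz":0,"wx":0,"wy":0,"wz":0,"gripper":255}]';python3 -m inch '[{"tx":0,"ty":0,"tz":1,"wx":0,"wy":0,"wz":0,"gripper":255},{"tx":0,"ty":0,"tz":0,"wx":0,"wy":0,"wz":0,"gripper":255}]'
```

```text
time: 11.48
ee_pos: [532.9, 197.2, 133.6]
ee_rot: [[-0.455, 0.89, 0.0], [0.89, 0.455, -0.0], [-0.0, 0.0, -1.0]]
contact_force: [-0.2, -1.0, 2.1]
gripper_width: 24.3
time: 11.72
ee_pos: [532.9, 197.2, 132.8]
ee_rot: [[-0.455, 0.891, 0.0], [0.891, 0.455, -0.0], [-0.0, 0.0, -1.0]]
contact_force: [-1.2, -0.0, 5.6]
gripper_width: 24.5
```

Contact starts at TCP 134.1, which puts the flange at z≈128. That matches the rim, and the force rises about 4 N/mm, as the rim's give should. Releasing under the light press.

```bash
python3 -m inch '[{"tx":0,"ty":0,"tz":0.5,"wx":0,"wy":0,"wz":0,"gripper":255},{"tx":0,"ty":0,"tz":0,"wx":0,"wy":0,"wz":0,"gripper":255}]';python3 -m inch '[{"tx":0,"ty":0,"tz":0,"wx":0,"wy":0,"wz":0,"gripper":160},{"tx":0,"ty":0,"tz":0,"wx":0,"wy":0,"wz":0,"gripper":140},{"tx":0,"ty":0,"tz":0,"wx":0,"wy":0,"wz":0,"gripper":120},{"tx":0,"ty":0,"tz":0,"wx":0,"wy":0,"wz":0,"gripper":100},{"tx":0,"ty":0,"tz":0,"wx":0,"wy":0,"wz":0,"gripper":80},{"tx":0,"ty":0,"tz":0,"wx":0,"wy":0,"wz":0,"gripper":80},{"tx":0,"ty":0,"tz":0,"wx":0,"wy":0,"wz":0,"gripper":80}]'
```

```text
time: 11.98
ee_pos: [532.9, 197.2, 132.5]
ee_rot: [[-0.455, 0.891, 0.0], [0.891, 0.455, -0.0], [-0.001, 0.0, -1.0]]
contact_force: [-1.6, -1.0, 6.9]
gripper_width: 24.2
time: 12.85
ee_pos: [532.8, 197.2, 131.8]
ee_rot: [[-0.455, 0.89, 0.0], [0.89, 0.455, -0.0], [-0.0, -0.0, -1.0]]
contact_force: [0.4, 0.1, 0.5]
gripper_width: 58.5
```

```bash
python3 -m inch '[{"tx":0,"ty":0,"tz":-10,"wx":0,"wy":0,"wz":0,"gripper":80},{"tx":0,"ty":0,"tz":-30,"wx":0,"wy":0,"wz":0,"gripper":80},{"tx":0,"ty":0,"tz":-30,"wx":0,"wy":0,"wz":0,"gripper":80},{"tx":0,"ty":0,"tz":-30,"wx":0,"wy":0,"wz":0,"gripper":80},{"tx":-30,"ty":-15,"tz":-10,"wx":0,"wy":0,"wz":0,"gripper":80},{"tx":-40,"ty":-20,"tz":0,"wx":0,"wy":0,"wz":0,"gripper":80},{"tx":-40,"ty":-20,"tz":0,"wx":0,"wy":0,"wz":0,"gripper":80},{"tx":-40,"ty":-20,"tz":0,"wx":0,"wy":0,"wz":0,"gripper":80},{"tx":-40,"ty":-20,"tz":0,"wx":0,"wy":0,"wz":0,"gripper":80},{"tx":-40,"ty":-20,"tz":0,"wx":0,"wy":0,"wz":0,"gripper":80},{"tx":0,"ty":0,"tz":0,"wx":0,"wy":0,"wz":0,"gripper":80},{"tx":0,"ty":0,"tz":0,"wx":0,"wy":0,"wz":0,"gripper":80}]'
python3 - <<'E'
from off import *
g=optics.grab_frame("top"); f=optics.grab_frame("side")
for k,h in(("top",g),("side",f)):
    print(k,end=' ');circ(h,131,(533,197.5),124,142,39)
    W,n,T=cloud(h);p=W.reshape(-1,3);d=p[:,:2]-[533,197.5]
    r=np.hypot(*d.T); q=p[(r<38)&(p[:,2]>120)&(p[:,2]<137)]; A=np.c_[q[:,:2]-[533,197.5],np.ones(len(q))]
    c=np.linalg.lstsq(A,q[:,2],rcond=None)[0]; print(" flange z",c[2].round(2),"tilt",np.hypot(*c[:2]).round(3),len(q))
    t=p[(r<30)&(p[:,2]>141)]; print(" fins",len(t),"along x:",np.sort((t[:,:2]-[533,197.5])@[.89,.455]).round(0))
a=cv2.resize(g["frame"][150:210,165:225],(400,400),interpolation=cv2.INTER_CUBIC); b=cv2.resize(f["frame"][195:265,195:265],(400,400),interpolation=cv2.INTER_CUBIC)
cv2.imwrite("pics/done.png",np.clip(np.hstack([a,b])[...,::-1]*2.2,0,255).astype(np.uint8))
E
```

```text
time: 14.35
ee_pos: [535.2, -59.2, 242.3]
ee_rot: [[-0.455, 0.89, 0.001], [0.89, 0.455, 0.001], [0.0, 0.001, -1.0]]
contact_force: [-0.6, 1.5, -0.3]
gripper_width: 58.6
top 621 39 [533.  197.8] rms 1.4
 flange z 131.74 tilt 0.004 524
 fins 29 along x: [-18. -18. -17. -17. -17. -17. -17. -16. -15. -15. -15. -14. -14. -14.
  14.  14.  14.  14.  14.  15.  15.  15.  16.  16.  16.  17.  17.  18.
  18.]
side 434 19 [532.9 198.8] rms 0.64
 flange z 130.42 tilt 0.028 333
 fins 20 along x: [-17. -16. -15. -15. -15. -14. -13. -13. -13. -13.  15.  15.  15.  16.
  16.  16.  18.  18.  18.  19.]
```

View pics/done.png

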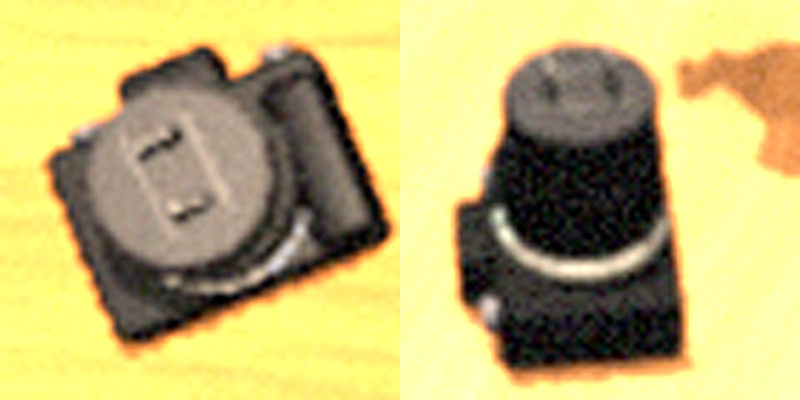

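The top and side views show the cap flat and concentric on the barrel. The fin centres are about 31.7 mm apart: 31.4 means clipped, 36 free and under 27 caught. Handing in.

```bash
python3 -c "
from bench import env; print(env.sign_off())"
```

```text
the job is handed in; nothing more can be done
None
```

I gripped the larger grey cap by its fins, pinched the tabs and carried it to the camera. I lowered it into the lens rim until I felt contact, pressed with about 7 N, let the tabs spring out and backed the arm away. The job was handed in at about 14.5 s of the 51 s; no verdict is reported.

**Last checks, all consistent with a clipped cap:**
- **Tabs:** the fin centres measured about 31–32 mm apart, where 31.4 means clipped, 36 free and under 27 caught. Each tab therefore rests at roughly 2.2 mm of pinch. This comes from the images, because I did not tug the cap to test the clip.
- **Height:** the top of the flange is at z about 130.4–131.7 mm. Contact was felt with the flange at about 128 mm, which fits a seated cap.
- **Centre:** the cap's centre agrees with the lens axis to about 1 mm.
- **Tilt:** 0.004 rad in the top view and 0.028 rad in the noisier side view; both are under the 0.06 limit.

**Disagreements:** the two cameras differed by about 1–2 mm in y and by a few millimetres in rim height (129.5 mm top, 125.8 mm side). The gripper also read 24 mm on the pinched fins instead of the nominal 26 mm. Neither affected the fit.

Nothing suggested that any other object was touched, but I did not re-measure their positions at the end.

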